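# Hold the mould rocker in the index gate, then lay it down

### The job

The mould rocker is resting on its stop on the left, as seen from the robot. Take the sprung lever by its wooden handle, bring the needle between the two prongs of the brass gate on the scale and keep it there for a full 6 seconds so that the casts settle, then lay the rocker gently down on its right-hand stop, let go of the handle and move clear. Work by the handle only: do not touch the moulds or beam, shift the gate, let the rocker swing fast or slam, or disturb the other things on the bench.

Things in the scene. Friction and masses are not known exactly. Their poses are not given: they have to be found in the camera images.
- stand: Blue stand fixed to the bench, base 150 x 360 x 14 mm. Origin on the bench under the middle of the axle; x along the axle away from the robot (turned up to 0.3 rad about vertical), y left, z up. Axle 150 mm up. Cheeks at x = -62, +62 mm, stop posts at y = -150, +150 mm. White scale plate at x = +71 mm, 180 mm wide, top at 275 mm, facing away from the robot, black ticks every 0.05 rad.
- axle (a point): Point on the axle line at the middle of the stand, 150 mm above the stand's origin; axes as the stand's.
- rocker (a joint): Rocker against stand, rad; 0 = level, needle upright; positive = right (-y) end down, needle to -y. Stops at -0.35 (left, start) and +0.35. Top-heavy: falls to either stop. Nominal inertia about the axle 0.053 kg m2, gravity torque +0.30 N m x sin(angle), away from level; both vary together -15 to +20 %. Ends may differ in weight by 0.05 N m either way. Damping 0.004 N m s.
- lever (a joint): Hand lever relative to the rocker, rad, same sign; lever against stand = rocker + lever. Spring between them turns the rocker by +0.20 N m/rad x this + 0.014 N m s x its speed; range -1.1 to 1.1. Weaker than the top-heaviness: lever held still, the rocker runs away (time constant 0.6 to 1 s). To balance it on one side of level the lever leans to the other. Let go, it returns to within 0.2 of 0.
- handle (a point): Middle of the wooden handle: round bar, 24 mm diameter, 70 mm long, parallel to the axle, turns freely on its pin, on the robot's side. In the stand's frame x = -130 mm, y = -0.14 sin(a), z = 0.15 + 0.14 cos(a) m, a = rocker + lever. Grip from above, fingers closing along the stand's y. The lever bar (8 x 16 mm) is at x = -90 mm. Lever with handle 60 g; under 3 N moves it.
- cradle: Rocker's load, 2.2 kg: steel beam 460 x 70 x 14 mm along y, two round white plaster moulds (108 mm diameter, tops 55 mm above the axle) strapped on at y = +160, -160 mm, a dark collar at each end. Not to be touched by the robot. Origin on the axle, axes as the stand's when level.
- needle_tip (a point): Tip of the dark steel needle, fixed on the rocker, in front of the scale plate (far side), 140 mm from the axle, at stand x = +79 mm.
- gate (a joint): Angle at which the brass index gate is set on the scale, rad, same axis and sign as rocker, between -0.14 and +0.14. Already set, leave alone. The needle is in the gate's middle when rocker equals it.
- gate_mid (a point): Middle of the gap between the gate's two brass prongs, 140 mm from the axle at stand x = +79 mm; the prongs stand about 20 mm (0.14 rad) to either side. Needle tip within 17 mm (0.12 rad) of this point counts as in the gate.
- sponge: Yellow sponge, 75 x 120 x 40 mm, bystander. Origin centre of underside.
- slip_bulb: Terracotta-red rubber squeeze bulb, 68 mm diameter, 130 mm high, bystander, upright. Origin centre of underside.
- tile_disc: White ceramic disc, 130 mm diameter, 20 mm high, bystander. Origin centre of underside.
- water_bowl: White bowl, 100 mm diameter, 50 mm high, bystander. Origin centre of underside.

How it is judged:
By the outcome, as a careful person would: the job done as asked, in the order asked, and still so for the second after the job is handed in, with the robot touching nothing.
It also fails if it takes over 64 s, if anything falls off the work surface, if the arm or the gripper's body presses on something with over 40 N, if the wrist force passes 120 N, or if a joint passes its speed limit or range.

### The arm

A 7-joint arm with a two-finger parallel gripper is mounted at the origin on the work surface. World frame = base frame: x ahead of the robot, y to its left, z up, the work surface at z = 0. Lengths are in m, angles in rad, forces in N, time in s.
With the tool pointing down it reaches from about 0.425 to 0.925 m from the base axis. Payload 6.8 kg.
Tool frame: the origin (TCP) lies at the very end of the fingers, on their centre line; the grasp point (between the pads) lies 19 mm behind it (grip_point_offset is the distance from the TCP to the grasp point, in m); z points along the fingers, y is the line along which they close (so a half turn about z gives the same grasp; the last joint's range is limited). The gripper opens to 85 mm and grips with 20 to 120 N. Pads are 22 mm wide; open, the fingers measure 114 mm over their backs; the gripper's body (76 mm by 85 mm) begins 54 mm behind the grasp point. The pads swing forward as they close: fully open they stand 13 mm farther back than shut.
Start: joints at [0.995, 0.477, 0.022, 1.555, -0.011, 1.109, -0.083], TCP at [0.304, -0.602, 0.231] pointing down, gripper open.
Joint ranges: [-2.96, 2.96], [-0.34, 2.1], [-1.41, 1.46], [0.24, 2.44], [-1.37, 4.51], [0.17, 1.92], [-2.96, 2.96]. Speed limits (rad/s): [2.39, 2.39, 3.14, 3.14, 3.14, 3.14, 3.14].

### API

Orientations are given as a unit quaternion [w, x, y, z].
In Python, from station import * gives the robot as it stands.
- The arm moves only by the tool carry_out, never from a script. Its argument "rows" is text: rows parted by semicolons, each of 4 numbers parted by spaces: the shift along the world's x, y, z in mm, then the turn about the world's z in degrees. In form: dx dy dz yaw; .... A call has 1 to 10 rows; each row shifts and turns the commanded pose from where the row before left it; what a row does not reach is not made up. A row lasts 1/8 s, in which the tool goes at most 62.5 mm and 10.7 degrees, less where a joint would pass 70% of its speed; a pose out of reach is approached as far as the arm can. A call is refused whole if a number of a shift passes 62.5 or a number of a turn 10.7, either way. A call with a gripper value outside its range is refused whole. "claw" is the finger opening in mm, from 0 to 85.4, set as the call begins (left out, the last holds). The fingers move at their own pace and stop on an object; "force" is the grip in N (left out, the last holds). Time passes only in rows, so rows that do not move let the fingers close. It gives the time, the measured TCP pose, the force, the opening and the grip force at its end, in the units of the state.
- get_obs(): the state, without advancing time (a new reading comes with each control period).
- read_camera(name): name is "scene" or "top"; returns a dict with "img" (400x640x3 uint8, blue, green, red), "fov_y" (degrees; the focal length in pixels is half the picture's height over the tangent of half this angle, whatever the lens; pixels are square), "cx", "cy" (the principal point, pixels), "distortion" ([k1, k2, p1, p2, k3] as OpenCV has them; the pictures are not rectified), "world_to_cam" (4x4, takes a point from world to camera coordinates). Camera axes: x right, y up, looking along -z (the intrinsics and any distortion apply to the point x, -y, -z); pixel columns grow to the right and rows downward; lengths in m; the calibration is good to about 2 mm. A picture is of the moment at which its call begins. There is no depth.
- hand_in(): hands the job in; it is judged then, once.
Trained networks look in the newest picture that a camera, given by its name, has taken for a name from the list of things; names that differ only in an ending like _2 or _b are one class to them, and where a whole thing is asked for, a point or a joint stands for the part that bears it (a point fixed in the world has none). Each returns a list of dicts, best first, with "confidence" (0 to 1); they miss things now and then, are a little off and sometimes report something else, mostly with a low value. They report only what shows in the picture. A call takes as long as a camera call.
- recognise(camera, thing): "centre" ([column, row] in pixels, amid what is visible of it).
- outline_of(camera, thing): "pixels" (400x640 bool, what is visible of it) and "centre" ([column, row] in pixels, amid what is visible of it).
- place_of(camera, thing): "centre" ([column, row] in pixels: a listed point, or the origin of a listed thing).
The state is a dict: "t": time; "q": joint angles; "joint_vel": joint speeds; "joint_torque": joint torques, N m; "eef_pos": TCP position; "tool_rot": TCP orientation; "contact_force": force on the tool from outside, world axes, zero at the start; "torque": the same for the moment, N m; "gripper_width": opening from 0.0 (shut) to 1.0 (fully open); "grasp_force": force on a finger pad.
Only numpy, scipy, OpenCV 4.12 (cv2) and the standard library are available. Lean on these libraries where they do the work, as an engineer would, in place of code of your own. Each camera call takes 0.05 s, during which the arm holds its last target. There are 200 camera calls.

## Working session

There is one attempt and no reset: what is moved stays moved. The work goes in short steps, Python scripts to look and compute and a tool call to move; the robot and the scene stay as the last step left them, time stands still between calls to the robot, and variables do not carry over. Pictures are saved under pics/ and viewed, at most 10 in all, crops included, and the job is handed in when it is done.

Besides the shell and the picture viewer there is one more tool, called by a JSON object that holds its "method" and its "body". carry_out: Moves the arm, as the interface text tells. Its arguments: {"type":"object","properties":{"rows":{"type":"string"},"claw":{"type":"number"},"force":{"type":"number"}},"required":["rows"]}

```bash
mkdir -p pics
cat > h.py <<'E'
from station import *
import numpy as np, cv2
def K(c):
    f=200/np.tan(np.radians(c["fov_y"])/2)
    return np.array([[f,0,c["cx"]],[0,f,c["cy"]],[0,0,1.]]),np.array(c["distortion"],float)
F=np.diag([1,-1,-1.])
def proj(c,P):
    k,d=K(c);M=np.array(c["world_to_cam"]);P=np.atleast_2d(P)
    X=(P@M[:3,:3].T+M[:3,3])@F
    return cv2.projectPoints(X,np.zeros(3),np.zeros(3),k,d)[0][:,0]
def ray(c,px):
    k,d=K(c);M=np.array(c["world_to_cam"])
    u=cv2.undistortPoints(np.array([[px]],float),k,d)[0,0]
    v=M[:3,:3].T@(F@np.array([u[0],u[1],1])); o=-M[:3,:3].T@M[:3,3]
    return o,v/np.linalg.norm(v)
def atz(c,px,z):
    o,v=ray(c,px); return o+v*(z-o[2])/v[2]
E
python3 - <<'E'
from h import *
o=get_obs();print(o["t"],o["eef_pos"],o["tool_rot"],o["gripper_width"])
ims=[]
for n in("scene","top"):
    c=read_camera(n);cv2.imwrite(f"pics/{n}0.png",c["img"])
    M=np.array(c["world_to_cam"]);print(n,-M[:3,:3].T@M[:3,3],c["fov_y"])
    for t in("stand","axle","handle","cradle","needle_tip","gate_mid","sponge","slip_bulb","tile_disc","water_bowl"):
        r=place_of(n,t); print(t,[(np.round(x["centre"],1).tolist(),round(x["confidence"],2)) for x in r[:2]])
E
```

```text
0.0 [ 0.30409507 -0.60195464  0.23032593] [-8.64872552e-04  9.72761458e-01  2.31806629e-01 -2.90239838e-04] 1.0013361488192853
scene [1.19604595 0.59050976 1.42922543] 43.64654132388182
stand [([301.0, 222.1], 0.56)]
axle [([299.2, 194.5], 0.93), ([464.2, 286.8], 0.21)]
handle [([339.5, 153.6], 0.67)]
cradle [([295.3, 196.3], 0.75)]
needle_tip [([294.5, 195.0], 0.64)]
gate_mid [([279.4, 185.3], 0.47)]
sponge [([257.5, 129.3], 0.75)]
slip_bulb [([462.3, 285.3], 0.84)]
tile_disc [([220.5, 170.8], 0.63)]
water_bowl [([417.2, 335.7], 0.6), ([300.7, 223.9], 0.2)]
top [ 0.45043839 -0.027931    1.81691418] 44.93286731837941
stand [([334.5, 204.3], 0.95)]
axle [([336.7, 199.5], 0.68)]
handle [([323.2, 238.1], 0.84), ([426.5, 189.1], 0.6)]
cradle [([335.4, 196.6], 0.8)]
needle_tip []
gate_mid [([334.8, 169.5], 0.46)]
sponge [([436.4, 250.2], 0.8)]
slip_bulb [([191.4, 254.3], 0.54)]
tile_disc [([425.1, 190.2], 0.6), ([331.8, 201.2], 0.34)]
water_bowl [([200.1, 189.9], 0.7), ([189.6, 253.1], 0.52)]
```

View pics/scene0.png

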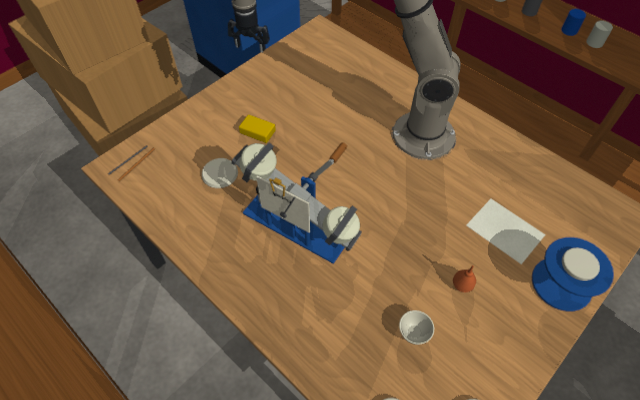

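View pics/top0.png

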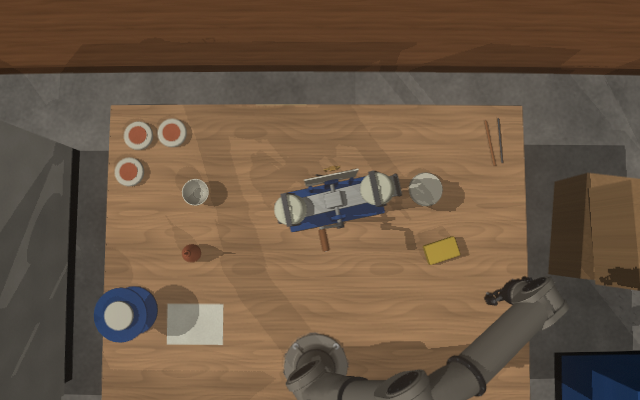

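The scene view shows the rocker left-end (image right) down: moulds are at about (259,161) and (343,226), the handle at (338,153), the scale plate at (285,205). The top view shows the stand centred near (335,203) and the handle at (323,238). I'll zoom in and fit the stand pose next.

```bash
cat > fit.py <<'E'
from h import *
import pickle
from scipy.optimize import least_squares
C={n:read_camera(n) for n in("scene","top")}
pickle.dump(C,open("ref.pkl","wb"))
obs=[];Z=0
def sp(p,loc): # stand->world
    c,s=np.cos(p[2]),np.sin(p[2]);return np.array([p[0]+c*loc[0]-s*loc[1],p[1]+s*loc[0]+c*loc[1],loc[2]])
def rk(th,loc): # rocker-> stand (positive: -y down): about x by -th ... +y up
    c,s=np.cos(th),np.sin(th);y,z=loc[1],loc[2]
    return np.array([loc[0],c*y-(-1)*0-s*z*1.0 if False else c*y-s*z,0.15+s*y+c*z])
E
python3 - <<'E'
from fit import *
base=[np.array(v) for v in[(-.075,-.18,.014),(.075,-.18,.014),(.075,.18,.014),(-.075,.18,.014)]]
M={}
for n in C:
    for t in("axle","handle","stand","gate_mid","needle_tip"):
        r=place_of(n,t)
        if r and r[0]["confidence"]>.4: M[n,t]=r[0]["centre"]
def loc(t,a,g):
    return {"axle":(0,0,.15),"stand":(0,0,0),"handle":(-.13,-.14*np.sin(a),.15+.14*np.cos(a)),
     "gate_mid":(.079,-.14*np.sin(g),.15+.14*np.cos(g)),"needle_tip":(.079,.14*np.sin(.35),.15+.14*np.cos(.35))}[t]
# moulds by white disc: use outline of cradle not needed
def res(p):
    return np.concatenate([proj(C[n],sp(p,loc(t,p[3],p[4])))[0]-np.array(px) for (n,t),px in M.items()])
p0=[.55,-.05,.1,-.35,0]
s=least_squares(res,p0,loss="soft_l1");print(s.x.round(4))
for k,r in zip(M,s.fun.reshape(-1,2)):print(k,np.round(M[k],1),r.round(1))
p=s.x; pickle.dump(p,open("p.pkl","wb"))
out=[]
for n,(x0,y0,w,h) in{"scene":(225,135,150,130),"top":(265,155,150,110)}.items():
    I=cv2.resize(C[n]["img"][y0:y0+h,x0:x0+w],None,fx=5,fy=5,interpolation=cv2.INTER_CUBIC)
    def d(P,col):
        q=proj(C[n],np.array([sp(p,v) for v in P]));q=((q-[x0,y0]+.5)*5)
        cv2.polylines(I,[q.astype(int).reshape(-1,1,2)],True,col,1)
    d(base,(0,0,255))
    t=np.linspace(0,6.28,40)
    for y in(.16,-.16): d([rk(.35*-1,(0+.054*np.cos(u),y+.054*np.sin(u),.055)) for u in t],(0,255,0))
    d([loc("handle",p[3],0)]*2,(255,0,255)); d([loc("gate_mid",0,p[4]),loc("needle_tip",0,0)],(255,0,0))
    d([(.071,.09,.275),(.071,-.09,.275)],(0,255,255))
    cv2.imwrite(f"pics/{n}1.png",I[:600])
E
```

```text
[ 0.5979 -0.0639  0.1168 -0.323   0.064 ]
('scene', 'axle') [299.9 196.7] [-1.5 -0.2]
('scene', 'handle') [340.6 150.4] [-4.9 -0.4]
('scene', 'stand') [303.9 223.2] [-4.1 -1.3]
('scene', 'needle_tip') [293.  195.1] [-0.1  1.7]
('top', 'axle') [335.5 199.5] [-2.6  0.6]
('top', 'handle') [335.1 198. ] [-10.4  40.7]
('top', 'stand') [333.  204.3] [-0.9 -0.7]
('top', 'gate_mid') [333.7 169.9] [0.1 1.5]
```

View pics/scene1.png

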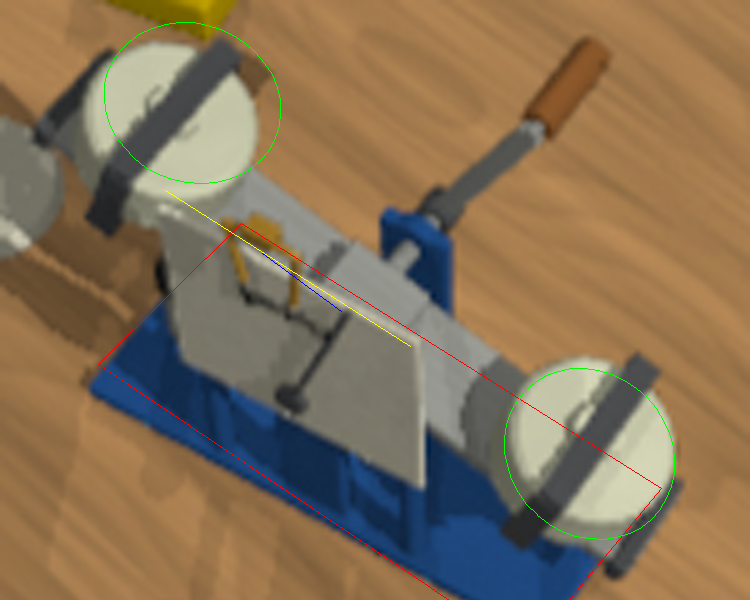

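View pics/top1.png

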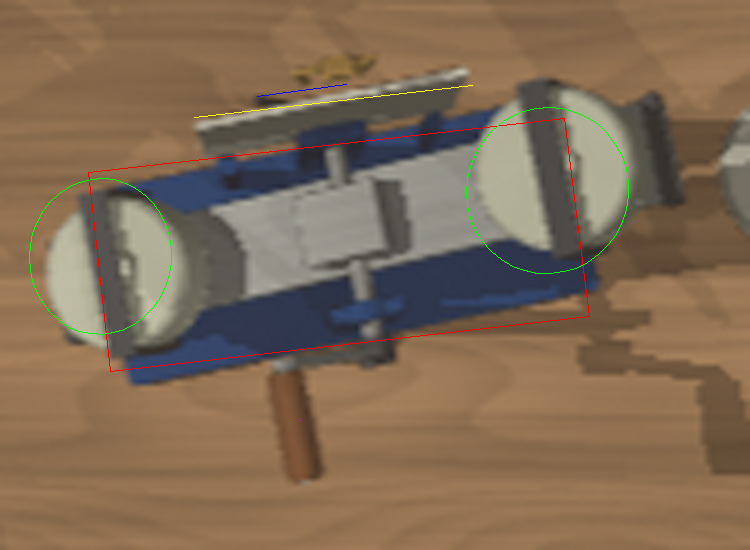

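```bash
cat > fit2.py <<'E'
from h import *
import pickle
from fit import sp,rk
E
sed -i 's/^C={n:read.*/C=pickle.load(open("ref.pkl","rb"))/; /pickle.dump/d' fit.py
python3 - <<'E'
from fit import *
s=lambda x,y:("scene",np.array([x,y])/5+[225,135]-.5)
t=lambda x,y:("top",np.array([x,y])/5+[265,155]-.5)
H=lambda p,x:(x,-.14*np.sin(p[3]),.15+.14*np.cos(p[3]))
m=lambda y:(lambda p:rk(-.35,(0,y,.055)))
k=lambda *v:(lambda p:v)
L=[("plR",s(168,205),k(.071,-.09,.275)),("plL",s(418,340),k(.071,.09,.275)),("tplL",t(197,128),k(.071,.09,.275)),("tplR",t(467,75),k(.071,-.09,.275)),
("sbase",s(92,382),k(.075,-.18,.014)),("tb1",t(130,380),k(-.075,.18,.014)),("tb2",t(597,288),k(-.075,-.18,.014)),
("smR",s(172,125),m(-.16)),("smL",s(592,447),m(.16)),("tmL",t(120,270),m(.16)),("tmR",t(553,168),m(-.16)),
("hs",s(568,87),lambda p:H(p,-.13)),("ht",t(297,425),lambda p:H(p,-.13)),
("needle",s(345,312),k(.079,.14*np.sin(.35),.15+.14*np.cos(.35)))]
f=lambda p:np.concatenate([proj(C[c],sp(p,g(p)))[0]-px for _,(c,px),g in L])
r=least_squares(f,[.6,-.06,.15,-.35],loss="soft_l1")
print(r.x.round(4))
for l,e in zip(L,r.fun.reshape(-1,2)):print(l[0],e.round(1))
p=r.x;pickle.dump(p,open("p.pkl","wb"))
print("handle",sp(p,H(p,-.13)).round(4))
for n,(x0,y0,w,h) in{"scene":(225,135,150,120),"top":(265,155,150,110)}.items():
    I=cv2.resize(C[n]["img"][y0:y0+h,x0:x0+w],None,fx=5,fy=5,interpolation=cv2.INTER_CUBIC)
    def d(P,col):
        q=proj(C[n],np.array([sp(p,v) for v in P]));q=((q-[x0,y0]+.5)*5)
        cv2.polylines(I,[q.astype(int).reshape(-1,1,2)],False,col,1)
    u=np.linspace(0,6.28,40)
    for y in(.16,-.16): d([rk(-.35,(.054*np.cos(v),y+.054*np.sin(v),.055)) for v in u],(0,255,0))
    d([H(p,-.165),H(p,-.095)],(255,0,255))
    for g in np.arange(-.14,.15,.07): d([(.079,-q*np.sin(g),.15+q*np.cos(g)) for q in(.12,.14,.16)],(255,0,0) if abs(g)>.01 else (0,0,255))
    d([(.079,-.14*np.sin(g),.15+.14*np.cos(g)) for g in np.arange(-.42,.42,.07)],(0,255,255))
    d([(-.075,.18,.014),(-.075,-.18,.014),(.075,-.18,.014),(.075,.18,.014)],(0,0,255))
    cv2.imwrite(f"pics/{n}2.png",I if n=="top" else cv2.resize(C[n]["img"][170:215,260:325],None,fx=5,fy=5,interpolation=cv2.INTER_CUBIC) if 0 else I)
E
```

```text
[ 0.6012 -0.068   0.198  -0.4756]
plR [-2.4 -0.4]
plL [-0.2  0.3]
tplL [-0.7 -0.6]
tplR [ 0.2 -0.8]
sbase [-1.6  0.3]
tb1 [-0.7  1. ]
tb2 [0.5 0.6]
smR [ 0.4 -2.4]
smL [ 0.4 -2.2]
tmL [-2.3  0.3]
tmR [-0.5  0.3]
hs [-0.9  0.2]
ht [-0.5 -0. ]
needle [ 0.1 -0.1]
handle [ 0.4612 -0.0308  0.2745]
```

View pics/scene2.png

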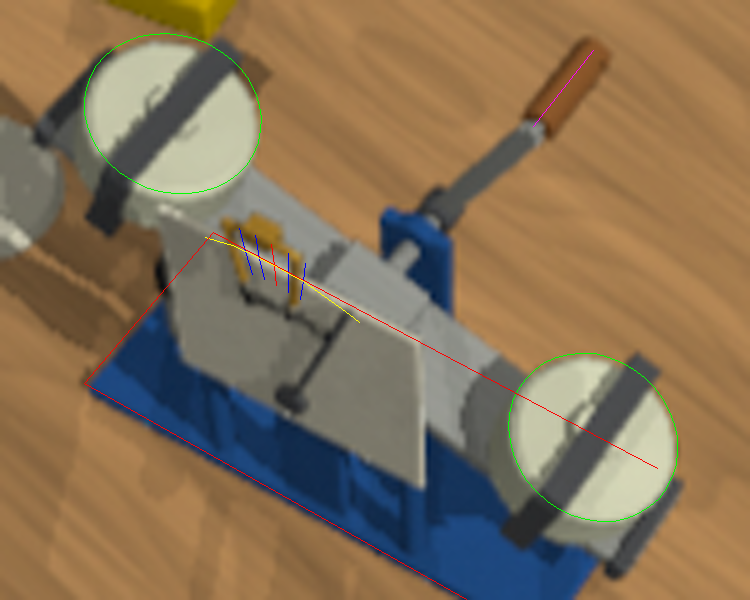

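The fit holds together (residuals about 1 px on the stand, handle and needle). The stand is at (0.601, -0.068) with yaw 0.198, and the handle is at (0.461, -0.031, 0.2745). The prongs show at about (240,255) and (296,278) in the crop, which puts the gate at about +0.03 rad.

{"method": "carry_out", "body": {"rows": "10 45 20 -1.55;15 50 20 -1.55;15 52 20 -1.55;15 52 15 -1.55;15 52 15 -1.55;15 52 10 -1.55;15 52 10 -1.55;15 52 10 -1.55;15 52 10 -1.55;15 52 0 -1.55", "claw": 85, "force": 40}}

```text
t: 2.95
eef_pos: [0.45, -0.0898, 0.3625]
tool_rot: [0.0, 0.995, 0.098, 0.001]
contact_force: [0.9, -1.0, -0.6]
gripper_width: 0.993
grasp_force: 0.0
```

{"method": "carry_out", "body": {"rows": "6 30 0 0;5 29 0 0;0 0 -40 0;0 0 -40 0;0 0 -30 0;0 0 0 0"}}

```text
t: 3.7
eef_pos: [0.4588, -0.0326, 0.2497]
tool_rot: [-0.0, 0.995, 0.099, -0.002]
contact_force: [0.1, -0.7, 0.6]
gripper_width: 0.994
grasp_force: 0.0
```

Run:
```python
from h import *
o=get_obs();print(o["eef_pos"],o["contact_force"],o["t"])
c=read_camera("scene");cv2.imwrite("pics/s3.png",cv2.resize(c["img"][120:220,270:400],None,fx=5,fy=5,interpolation=cv2.INTER_CUBIC))
```

```text
[ 0.45883447 -0.03257931  0.24968214] [ 0.05291398 -0.65300126  0.64862701] 3.7
```

View pics/s3.png

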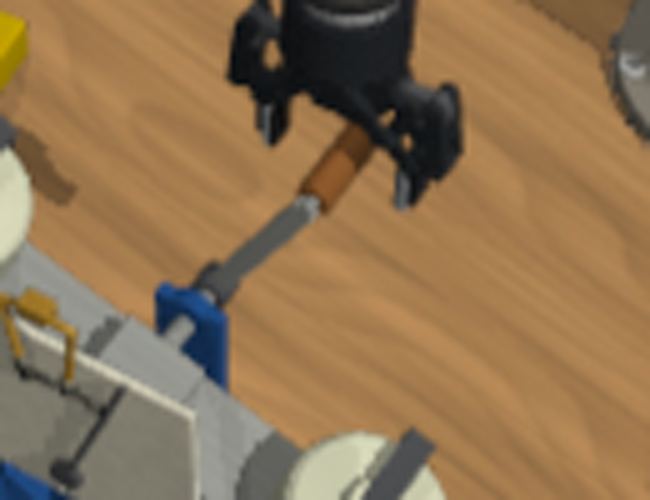

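The handle lies between the open fingers in the crop. I'll close on it now.

{"method": "carry_out", "body": {"rows": "0 0 2 0;0 0 0 0;0 0 0 0;0 0 0 0;0 0 0 0;0 0 0 0", "claw": 10, "force": 40}}

```text
t: 4.5
eef_pos: [0.4605, -0.0321, 0.2536]
tool_rot: [-0.0, 0.995, 0.099, 0.0]
contact_force: [-1.8, 2.3, 4.6]
gripper_width: 0.266
grasp_force: 39.1
```

```bash
cat > tr.py <<'E'
from h import *
import pickle
from fit import sp,rk,C
from scipy.optimize import minimize_scalar
p=pickle.load(open("p.pkl","rb"))[:3]
ref=C["scene"]
# grid on mould tops; pixel offset d per mould absorbs calibration error at the start image
g=np.mgrid[-.066:.067:.003,-.066:.067:.003].reshape(2,-1).T
g=g[np.hypot(*g.T)<.064]
G=lambda I:cv2.GaussianBlur(cv2.cvtColor(I,cv2.COLOR_BGR2GRAY),(0,0),.8).astype(np.float32)
def px(th,y):return proj(ref,np.array([sp(p,rk(th,(a,y+b,.055))) for a,b in g]))
OFF=np.array([.0,2.0]) # scene circles sat ~2 px too high
S=lambda I,q:cv2.remap(I,(q[:,:1]).astype(np.float32),(q[:,1:]).astype(np.float32),cv2.INTER_CUBIC)[:,0]
R={y:S(G(ref["img"]),px(-.35,y)+OFF) for y in(.16,-.16)}
def cost(th,I):
    return -sum(np.corrcoef(S(I,px(th,y)+OFF),R[y])[0,1] for y in R)
def angle(img,prev=None):
    I=G(img); T=np.arange(-.42,.43,.04) if prev is None else np.arange(prev-.12,prev+.13,.03)
    v=[cost(t,I) for t in T];i=T[int(np.argmin(v))]
    r=minimize_scalar(cost,bounds=(i-.04,i+.04),args=(I,),method="bounded",options=dict(xatol=5e-4));return r.x,-r.fun/2
def lever(o): # lever angle against stand from the grip pose
    e=np.array(o["eef_pos"]);d=e[:2]-p[:2]
    y=-np.sin(p[2])*d[0]+np.cos(p[2])*d[1]; x=np.cos(p[2])*d[0]+np.sin(p[2])*d[1]
    return np.arcsin(-y/.14),x,y,e[2]
E
python3 - <<'E'
from tr import *
o=get_obs();print(lever(o),o["t"],o["contact_force"])
c=read_camera("scene");print(angle(c["img"]))
from fit import C
print(angle(C["scene"]["img"]))
r=outline_of("scene","cradle")
E
```

```text
(np.float64(-0.46647178898163116), np.float64(-0.1309189526549618), np.float64(0.06296329648338692), np.float64(0.2536356935499655)) 4.5 [-1.78706916  2.26102574  4.55552285]
(np.float64(-0.34810144582947533), np.float64(0.9928495196024981))
(np.float64(-0.35008177479823127), np.float64(0.9999964395594995))
```

The grip is firm (opening 22.7 mm, 39 N) and the tracker reads -0.348 against the known -0.35. Next is an estimator and planner for the balancing.

```bash
cat > step.py <<'E'
import sys,json,os
from tr import *
from scipy.optimize import least_squares
J="log.json"
L=json.load(open(J)) if os.path.exists(J) else dict(obs=[],knots=[],cmd=None,b=0,s=1,sb=.035)
DT=.025
def sim(th,w,ts,a,b,s):
    out=[];da=np.diff(a,append=a[-1])/DT
    for i in range(len(ts)):
        out.append((th,w))
        acc=(s*.3*np.sin(th)+.2*(a[i]-th)+.014*(da[i]-w)-.004*w+b)/(.053*s)
        w+=acc*DT;th+=w*DT
        if th<-.35:th,w=-.35,max(w,0)
        if th>.35:th,w=.35,min(w,0)
    return np.array(out)
def look():
    o=get_obs();c=read_camera("scene")
    th,q=angle(c["img"],L["obs"][-1][1] if L["obs"] else None)
    a,x,y,z=lever(o);L["obs"].append((o["t"],th));L["knots"]+=[(o["t"],a),(o["t"]+.05,a)]
    if L["cmd"] is None:L["cmd"]=a
    print("t %.2f th %.3f q %.3f a_meas %.3f a_cmd %.3f x %.4f z-err %.1fmm F"%(o["t"],th,q,a,L["cmd"],x,1e3*(z-(.15+.14*np.cos(a)-.0205))),np.round(o["contact_force"],1))
    return o["t"]+.05
def estimate(win=2.5):
    ob=np.array(L["obs"]);ob=ob[ob[:,0]>ob[-1,0]-win];kn=np.array(L["knots"])
    te=ob[-1,0]+.05;ts=np.arange(ob[0,0],te+DT,DT);a=np.interp(ts,kn[:,0],kn[:,1])
    def r(v):
        S=sim(v[0],v[1],ts,a,v[2],v[3]);m=np.interp(ob[:,0],ts,S[:,0])
        return np.r_[(m-ob[:,1])/.004,(v[1])/.3,(v[2]-L["b"])/L["sb"],(v[3]-L["s"])/.08]
    best=min((least_squares(r,[ob[0,1],w0,L["b"]+d,L["s"]],diff_step=1e-3) for d in(-.04,-.02,0,.02,.04) for w0 in(0,)),key=lambda q:q.cost)
    v=best.x;S=sim(v[0],v[1],ts,a,v[2],v[3])
    print("est th %.3f w %.3f b %.4f s %.3f cost %.2f res"%(*S[-1],v[2],v[3],best.cost),np.round(best.fun[:len(ob)]*4,0).tolist(),"(mrad)")
    return S[-1],v[2],v[3]
def emit(avals,t0):
    rows=[];a0=L["cmd"];L["knots"].append((t0,L["knots"][-1][1]));d=L["knots"][-1][1]-a0
    for k,a in enumerate(avals):
        y=-.14*(np.sin(a)-np.sin(a0));z=.14*(np.cos(a)-np.cos(a0));a0=a
        rows.append("%.1f %.1f %.1f 0"%(-1e3*np.sin(p[2])*y,1e3*np.cos(p[2])*y,1e3*z))
        L["knots"].append((t0+.125*(k+1),a+d))
    L["cmd"]=a0;print("; ".join(rows))
def plan(state,b,s,ref,n,t0,H=20):
    """ref(tau): wanted rocker angle; n rows are issued out of an H-row horizon"""
    ts=np.arange(0,H*.125+.4,DT);tk=np.arange(H+1)*.125;am=L["knots"][-1][1];R=ref(ts)
    A=lambda u:np.interp(ts,tk,np.r_[am,u])
    def r(u):
        S=sim(*state,ts,A(u),b,s)
        return np.r_[(S[:,0]-R)/.05*.4,(S[:,1]-np.gradient(R,DT))/.2*.3,np.diff(np.r_[am,u])/.12,10*np.maximum(0,abs(u)-.75)]
    u=least_squares(r,np.full(H,am+.02),max_nfev=15).x
    S=sim(*state,ts,A(u),b,s);i=[int(.125*k/DT) for k in range(0,H+1,2)]
    print("plan a",u[:n].round(3),"pred th",S[i,0].round(3),"wmax %.2f"%abs(S[:,1]).max())
    emit(u[:n]-(am-L["cmd"]),t0)
def save():json.dump(L,open(J,"w"))
E
python3 - <<'E'
from step import *
t=look();a=L["cmd"];emit(np.linspace(a,-.1,6)[1:],t);save()
E
```

```text
t 4.60 th -0.348 q 0.993 a_meas -0.466 a_cmd -0.466 x -0.1309 z-err -1.0mm F [-1.8  1.9  5.8]
1.8 -9.1 4.3 0; 1.9 -9.4 3.6 0; 1.9 -9.6 2.9 0; 2.0 -9.8 2.1 0; 2.0 -10.0 1.4 0
```

{"method": "carry_out", "body": {"rows": "1.8 -9.1 5.8 0; 1.9 -9.4 3.6 0; 1.9 -9.6 2.9 0; 2.0 -9.8 2.1 0; 2.0 -10.0 1.4 0"}}

```text
t: 5.28
eef_pos: [0.4708, -0.0814, 0.2687]
tool_rot: [-0.0, 0.995, 0.098, 0.001]
contact_force: [7.5, 0.5, -9.9]
gripper_width: 0.266
grasp_force: 39.7
```

Run:
```python
from step import *
t=look();a=L["cmd"];emit(np.linspace(a,.03,5)[1:],t);save()
```

```text
t 5.28 th -0.350 q 0.991 a_meas -0.090 a_cmd -0.100 x -0.1305 z-err -0.2mm F [ 7.5  0.5 -9.9]
0.9 -4.4 0.4 0; 0.9 -4.5 0.2 0; 0.9 -4.5 0.1 0; 0.9 -4.5 -0.1 0
```

{"method": "carry_out", "body": {"rows": "0.5 -4.5 -0.1 0; 0.9 -4.5 0.2 0; 0.9 -4.5 0.1 0; 0.9 -4.5 -0.1 0"}}

```text
t: 5.82
eef_pos: [0.4744, -0.0986, 0.2691]
tool_rot: [-0.0, 0.995, 0.098, 0.001]
contact_force: [6.4, 2.7, -5.1]
gripper_width: 0.269
grasp_force: 39.9
```

Run:
```python
from step import *
t=look();a=L["cmd"];emit(np.linspace(a,.13,5)[1:],t);save()
```

```text
t 5.83 th -0.350 q 0.991 a_meas 0.036 a_cmd 0.030 x -0.1304 z-err -0.3mm F [ 6.4  2.7 -5.1]
0.7 -3.4 -0.1 0; 0.7 -3.4 -0.2 0; 0.7 -3.4 -0.3 0; 0.7 -3.4 -0.4 0
```

{"method": "carry_out", "body": {"rows": "0.4 -3.4 -0.3 0; 0.7 -3.4 -0.2 0; 0.7 -3.4 -0.3 0; 0.7 -3.4 -0.4 0"}}

```text
t: 6.38
eef_pos: [0.4771, -0.1118, 0.268]
tool_rot: [-0.0, 0.995, 0.099, 0.001]
contact_force: [6.8, 2.8, -4.7]
gripper_width: 0.266
grasp_force: 39.9
```

Run:
```python
from step import *
t=look();a=L["cmd"];emit(np.linspace(a,.22,5)[1:],t);save()
```

```text
t 6.38 th -0.339 q 0.990 a_meas 0.133 a_cmd 0.130 x -0.1303 z-err -0.3mm F [ 6.8  2.8 -4.7]
0.6 -3.1 -0.4 0; 0.6 -3.0 -0.5 0; 0.6 -3.0 -0.6 0; 0.6 -3.0 -0.7 0
```

```bash
cat >> step.py <<'E'
def ramp(th0,w0,goal,T):
    def f(x):
        u=np.clip(x/T,0,1);h=u**3*(10-15*u+6*u*u);return th0+(goal-th0)*h
    return f
E
python3 - <<'E'
from step import *
L["knots"]=L["knots"][:-5];L["cmd"]=.13
st,b,s=estimate();plan(st,b,s,ramp(st[0],0,.03,3.2),3,6.43,H=28);save()
E
```

```text
est th -0.333 w 0.087 b 0.0193 s 0.989 cost 0.16 res [0.0, -0.0, -0.0, -0.0] (mrad)
plan a [0.037 0.009 0.019] pred th [-0.333 -0.315 -0.305 -0.291 -0.265 -0.224 -0.174 -0.12  -0.071 -0.029
  0.002  0.021  0.029  0.031  0.031] wmax 0.21
-2.6 13.1 1.1 0; -0.8 3.9 0.1 0; 0.3 -1.5 -0.0 0
```

```bash
cat >> step.py <<'E'
from scipy.interpolate import CubicHermiteSpline
def ramp(th0,w0,goal,T,w1=0):
    f=CubicHermiteSpline([0,T],[th0,goal],[w0,w1]);return lambda x:np.where(x<T,f(np.minimum(x,T)),goal)
E
python3 - <<'E'
from step import *
L["knots"]=L["knots"][:-4];L["cmd"]=.13
st,b,s=estimate();plan(st,b,s,ramp(st[0],st[1],.03,3.2),3,6.43,H=28);save()
E
```

```text
est th -0.333 w 0.087 b 0.0193 s 0.989 cost 0.16 res [0.0, -0.0, -0.0, -0.0] (mrad)
plan a [0.1   0.079 0.066] pred th [-0.333 -0.307 -0.276 -0.243 -0.207 -0.17  -0.132 -0.095 -0.06  -0.03
 -0.004  0.014  0.025  0.03   0.031] wmax 0.15
-0.9 4.4 0.5 0; -0.6 2.8 0.3 0; -0.4 1.8 0.1 0
```

{"method": "carry_out", "body": {"rows": "-0.9 4.4 0.5 0; -0.6 2.8 0.3 0; -0.4 1.8 0.1 0"}}

```text
t: 6.8
eef_pos: [0.4752, -0.1027, 0.2689]
tool_rot: [-0.0, 0.995, 0.099, 0.001]
contact_force: [7.3, 3.3, -5.5]
gripper_width: 0.264
grasp_force: 39.9
```

```bash
cat > go.py <<'E'
from step import *
def go(goal,T,n,H=24):
    t=look();st,b,s=estimate();L["b"],L["s"]=.7*L["b"]+.3*b,.7*L["s"]+.3*s
    plan(st,b,s,ramp(st[0],st[1],goal,T),n,t,H);save()
E
python3 -c "
from go import *
go(.03,2.9,3)"
```

```text
t 6.80 th -0.286 q 0.983 a_meas 0.066 a_cmd 0.064 x -0.1304 z-err -0.3mm F [ 7.3  3.3 -5.5]
est th -0.276 w 0.145 b 0.0205 s 0.988 cost 0.36 res [0.0, -0.0, -0.0, 2.0, -1.0] (mrad)
plan a [0.045 0.03  0.018] pred th [-0.276 -0.239 -0.202 -0.165 -0.13  -0.096 -0.065 -0.036 -0.012  0.007
  0.02   0.028  0.031] wmax 0.15
-0.6 2.8 0.2 0; -0.4 2.1 0.1 0; -0.3 1.7 0.0 0
```

Tracking matches the model.

{"method": "carry_out", "body": {"rows": "-0.6 2.8 0.2 0; -0.4 2.1 0.1 0; -0.3 1.7 0.0 0"}}

```text
t: 7.22
eef_pos: [0.4739, -0.0963, 0.2691]
tool_rot: [-0.0, 0.995, 0.099, 0.001]
contact_force: [7.1, 2.2, -5.7]
gripper_width: 0.268
grasp_force: 39.9
```

```bash
python3 -c "
from go import *
go(.03,2.5,4)"
```

```text
t 7.22 th -0.207 q 0.956 a_meas 0.019 a_cmd 0.016 x -0.1304 z-err -0.3mm F [ 7.1  2.2 -5.7]
est th -0.200 w 0.188 b 0.0273 s 1.045 cost 1.62 res [0.0, -0.0, 4.0, 5.0, -2.0] (mrad)
plan a [-0.021 -0.049 -0.068 -0.081] pred th [-0.2   -0.154 -0.114 -0.08  -0.051 -0.026 -0.006  0.01   0.021  0.027
  0.03   0.031  0.03 ] wmax 0.19
-1.1 5.6 -0.0 0; -0.8 3.8 -0.2 0; -0.5 2.6 -0.2 0; -0.4 1.8 -0.1 0
```

{"method": "carry_out", "body": {"rows": "-1.1 5.6 -0.0 0; -0.8 3.8 -0.2 0; -0.5 2.6 -0.2 0; -0.4 1.8 -0.1 0"}}

```text
t: 7.78
eef_pos: [0.4711, -0.0829, 0.2687]
tool_rot: [-0.0, 0.995, 0.098, 0.001]
contact_force: [6.6, 0.7, -5.7]
gripper_width: 0.266
grasp_force: 39.9
```

```bash
python3 -c "
from go import *
go(.03,2.0,4)"
```

```text
t 7.78 th -0.085 q 0.908 a_meas -0.079 a_cmd -0.084 x -0.1305 z-err -0.4mm F [ 6.6  0.7 -5.7]
est th -0.068 w 0.235 b 0.0368 s 1.133 cost 2.27 res [0.0, 4.0, 4.0, 1.0, -1.0] (mrad)
plan a [-0.174 -0.231 -0.26  -0.272] pred th [-0.068 -0.015  0.019  0.036  0.042  0.041  0.037  0.033  0.031  0.03
  0.03   0.03   0.03 ] wmax 0.24
-2.6 12.9 -1.7 0; -1.5 7.7 -1.6 0; -0.8 3.9 -1.0 0; -0.3 1.5 -0.4 0
```

{"method": "carry_out", "body": {"rows": "-2.6 12.9 -1.7 0; -1.5 7.7 -1.6 0; -0.8 3.9 -1.0 0; -0.3 1.5 -0.4 0"}}

```text
t: 8.32
eef_pos: [0.4658, -0.0574, 0.264]
tool_rot: [0.0, 0.995, 0.098, 0.001]
contact_force: [5.9, -0.7, -5.7]
gripper_width: 0.262
grasp_force: 40.0
```

```bash
python3 -c "
from go import *
go(.03,1.5,3)"
```

```text
t 8.32 th 0.014 q 0.847 a_meas -0.268 a_cmd -0.277 x -0.1307 z-err -0.5mm F [ 5.9 -0.7 -5.7]
est th 0.019 w 0.092 b 0.0376 s 1.141 cost 1.53 res [0.0, 3.0, 3.0, 0.0, -1.0, 0.0] (mrad)
plan a [-0.262 -0.257 -0.253] pred th [0.019 0.035 0.041 0.041 0.038 0.034 0.031 0.03  0.03  0.03  0.03  0.03
 0.03 ] wmax 0.09
0.2 -0.9 0.2 0; 0.1 -0.6 0.2 0; 0.1 -0.6 0.2 0
```

{"method": "carry_out", "body": {"rows": "0.2 -0.9 0.2 0; 0.1 -0.6 0.2 0; 0.1 -0.6 0.2 0"}}

```text
t: 8.75
eef_pos: [0.4663, -0.0598, 0.2647]
tool_rot: [0.0, 0.995, 0.098, 0.001]
contact_force: [7.0, 0.0, -6.8]
gripper_width: 0.266
grasp_force: 40.0
```

```bash
python3 -c "
from go import *
go(.03,1.2,4)
c=read_camera('scene');cv2.imwrite('pics/s4.png',cv2.resize(c['img'][160:230,250:330],None,fx=7,fy=7,interpolation=cv2.INTER_CUBIC))"
```

```text
t 8.75 th 0.027 q 0.837 a_meas -0.250 a_cmd -0.261 x -0.1307 z-err -0.5mm F [ 7.   0.  -6.8]
est th 0.025 w -0.025 b 0.0354 s 1.103 cost 0.22 res [0.0, -0.0, -1.0, 1.0, -1.0, 0.0] (mrad)
plan a [-0.197 -0.17  -0.161 -0.163] pred th [0.025 0.019 0.018 0.022 0.026 0.029 0.03  0.03  0.03  0.03  0.03  0.03
 0.03 ] wmax 0.03
1.4 -7.1 1.7 0; 0.7 -3.7 0.7 0; 0.2 -1.2 0.2 0; -0.1 0.3 -0.1 0
```

View pics/s4.png

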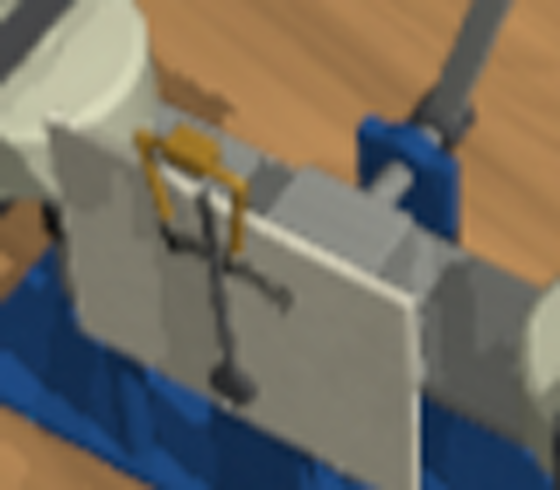

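The needle tip shows at about (205,195) in the crop, between the prongs at (160,195) and (238,215). It is in the gate and nearly central. I'll hold at about 0.035.

{"method": "carry_out", "body": {"rows": "1.4 -7.1 1.7 0; 0.7 -3.7 0.7 0; 0.2 -1.2 0.2 0; -0.1 0.3 -0.1 0"}}

```text
t: 9.35
eef_pos: [0.4686, -0.0713, 0.2672]
tool_rot: [0.0, 0.995, 0.098, 0.002]
contact_force: [7.3, 1.0, -5.3]
gripper_width: 0.268
grasp_force: 39.9
```

```bash
python3 -c "
from go import *
for k in range(-5,0): L['knots'][k][0]+=.05
go(.035,1.2,4)"
```

```text
t 9.35 th 0.007 q 0.854 a_meas -0.164 a_cmd -0.174 x -0.1306 z-err -0.5mm F [ 7.3  1.  -5.3]
est th 0.007 w -0.009 b 0.0352 s 1.062 cost 0.31 res [-0.0, 1.0, 0.0, -1.0, 0.0] (mrad)
plan a [-0.152 -0.151 -0.156 -0.165] pred th [0.007 0.008 0.014 0.023 0.03  0.035 0.036 0.036 0.035 0.035 0.035 0.035
 0.035] wmax 0.04
0.3 -1.6 0.3 0; 0.1 -0.3 0.0 0; -0.1 0.7 -0.1 0; -0.3 1.3 -0.2 0
```

{"method": "carry_out", "body": {"rows": "0.3 -1.6 0.3 0; 0.1 -0.3 0.0 0; -0.1 0.7 -0.1 0; -0.3 1.3 -0.2 0"}}

```text
t: 9.9
eef_pos: [0.4686, -0.0711, 0.2671]
tool_rot: [0.0, 0.995, 0.098, 0.002]
contact_force: [7.6, 0.1, -7.0]
gripper_width: 0.269
grasp_force: 39.9
```

```bash
python3 -c "
from go import *
go(.035,1.2,6)"
```

```text
t 9.90 th 0.009 q 0.852 a_meas -0.166 a_cmd -0.175 x -0.1306 z-err -0.4mm F [ 7.6  0.1 -7. ]
est th 0.011 w 0.024 b 0.0347 s 1.081 cost 0.35 res [-0.0, 1.0, -0.0, -0.0, 0.0] (mrad)
plan a [-0.173 -0.18  -0.185 -0.19  -0.194 -0.198] pred th [0.011 0.018 0.024 0.03  0.033 0.035 0.035 0.035 0.035 0.035 0.035 0.035
 0.035] wmax 0.03
-0.2 1.0 -0.2 0; -0.2 0.9 -0.2 0; -0.1 0.7 -0.1 0; -0.1 0.6 -0.1 0; -0.1 0.6 -0.1 0; -0.1 0.5 -0.1 0
```

{"method": "carry_out", "body": {"rows": "-0.2 1.0 -0.2 0; -0.2 0.9 -0.2 0; -0.1 0.7 -0.1 0; -0.1 0.6 -0.1 0; -0.1 0.6 -0.1 0; -0.1 0.5 -0.1 0"}}

```text
t: 10.7
eef_pos: [0.4677, -0.0669, 0.2663]
tool_rot: [0.0, 0.995, 0.098, 0.001]
contact_force: [7.2, -0.6, -6.0]
gripper_width: 0.268
grasp_force: 39.9
```

```bash
python3 -c "
from go import *
go(.035,1.2,6)"
```

```text
t 10.70 th 0.030 q 0.834 a_meas -0.197 a_cmd -0.207 x -0.1307 z-err -0.5mm F [ 7.2 -0.6 -6. ]
est th 0.031 w 0.016 b 0.0347 s 1.076 cost 0.07 res [0.0, -0.0, -0.0, 0.0, -0.0] (mrad)
plan a [-0.2   -0.201 -0.201 -0.201 -0.2   -0.199] pred th [0.031 0.034 0.035 0.036 0.035 0.035 0.035 0.035 0.035 0.035 0.035 0.035
 0.035] wmax 0.02
-0.1 0.4 -0.1 0; -0.0 0.2 -0.0 0; -0.0 0.0 -0.0 0; 0.0 -0.1 0.0 0; 0.0 -0.1 0.0 0; 0.0 -0.2 0.0 0
```

{"method": "carry_out", "body": {"rows": "-0.1 0.4 -0.1 0; 0 0.2 0 0; 0 0 0 0; 0 -0.1 0 0; 0 -0.1 0 0; 0 -0.2 0 0"}}

```text
t: 11.5
eef_pos: [0.4677, -0.0667, 0.2663]
tool_rot: [0.0, 0.995, 0.098, 0.001]
contact_force: [7.6, 0.4, -5.9]
gripper_width: 0.265
grasp_force: 40.0
```

```bash
python3 -c "
from go import *
go(.035,1.2,8)"
```

```text
t 11.50 th 0.037 q 0.828 a_meas -0.198 a_cmd -0.208 x -0.1307 z-err -0.5mm F [ 7.6  0.4 -5.9]
est th 0.038 w 0.003 b 0.0349 s 1.077 cost 0.01 res [-0.0, 0.0, -0.0, 0.0] (mrad)
plan a [-0.201 -0.202 -0.202 -0.201 -0.199 -0.198 -0.196 -0.195] pred th [0.038 0.038 0.037 0.036 0.036 0.035 0.035 0.035 0.035 0.035 0.035 0.035
 0.035] wmax 0.00
-0.1 0.4 -0.1 0; -0.0 0.1 -0.0 0; 0.0 -0.0 0.0 0; 0.0 -0.1 0.0 0; 0.0 -0.2 0.0 0; 0.0 -0.2 0.0 0; 0.0 -0.2 0.0 0; 0.0 -0.1 0.0 0
```

{"method": "carry_out", "body": {"rows": "-0.1 0.4 -0.1 0; 0 0.1 0 0; 0 0 0 0; 0 -0.1 0 0; 0 -0.2 0 0; 0 -0.2 0 0; 0 -0.2 0 0; 0 -0.1 0 0"}}

```text
t: 12.55
eef_pos: [0.4677, -0.0669, 0.2663]
tool_rot: [0.0, 0.995, 0.098, 0.002]
contact_force: [6.6, -0.1, -4.3]
gripper_width: 0.266
grasp_force: 40.0
```

```bash
python3 -c "
from go import *
go(.035,1.2,8)"
```

```text
t 12.55 th 0.032 q 0.833 a_meas -0.197 a_cmd -0.205 x -0.1307 z-err -0.5mm F [ 6.6 -0.1 -4.3]
est th 0.031 w -0.011 b 0.0347 s 1.077 cost 0.00 res [0.0, -0.0, 0.0] (mrad)
plan a [-0.185 -0.18  -0.18  -0.182 -0.186 -0.19  -0.193 -0.196] pred th [0.031 0.029 0.029 0.031 0.033 0.035 0.035 0.035 0.035 0.035 0.035 0.035
 0.035] wmax 0.01
0.3 -1.5 0.3 0; 0.1 -0.7 0.1 0; 0.0 -0.1 0.0 0; -0.1 0.3 -0.1 0; -0.1 0.5 -0.1 0; -0.1 0.6 -0.1 0; -0.1 0.5 -0.1 0; -0.1 0.4 -0.1 0
```

{"method": "carry_out", "body": {"rows": "0.3 -1.5 0.3 0; 0.1 -0.7 0.1 0; 0 -0.1 0 0; -0.1 0.3 -0.1 0; -0.1 0.5 -0.1 0; -0.1 0.6 -0.1 0; -0.1 0.5 -0.1 0; -0.1 0.4 -0.1 0"}}

```text
t: 13.6
eef_pos: [0.4677, -0.0669, 0.2663]
tool_rot: [0.0, 0.995, 0.098, 0.002]
contact_force: [8.0, -0.2, -4.6]
gripper_width: 0.263
grasp_force: 40.0
```

```bash
python3 -c "
from go import *
go(.035,1.2,8)"
```

```text
t 13.60 th 0.037 q 0.827 a_meas -0.197 a_cmd -0.204 x -0.1307 z-err -0.5mm F [ 8.  -0.2 -4.6]
est th 0.038 w 0.013 b 0.0348 s 1.077 cost 0.00 res [-0.0, 0.0, -0.0] (mrad)
plan a [-0.206 -0.21  -0.21  -0.208 -0.204 -0.201 -0.197 -0.195] pred th [0.038 0.04  0.04  0.038 0.036 0.035 0.035 0.035 0.035 0.035 0.035 0.035
 0.035] wmax 0.01
-0.2 1.2 -0.3 0; -0.1 0.5 -0.1 0; -0.0 0.0 -0.0 0; 0.1 -0.3 0.1 0; 0.1 -0.5 0.1 0; 0.1 -0.5 0.1 0; 0.1 -0.5 0.1 0; 0.1 -0.4 0.1 0
```

{"method": "carry_out", "body": {"rows": "-0.2 1.2 -0.3 0; -0.1 0.5 -0.1 0; 0 0 0 0; 0.1 -0.3 0.1 0; 0.1 -0.5 0.1 0; 0.1 -0.5 0.1 0; 0.1 -0.5 0.1 0; 0.1 -0.4 0.1 0"}}

```text
t: 14.65
eef_pos: [0.4678, -0.0674, 0.2664]
tool_rot: [0.0, 0.995, 0.098, 0.002]
contact_force: [6.7, 0.4, -4.7]
gripper_width: 0.266
grasp_force: 40.0
```

```bash
python3 -c "
from go import *
go(.035,1.2,8)"
```

```text
t 14.65 th 0.036 q 0.828 a_meas -0.193 a_cmd -0.202 x -0.1307 z-err -0.5mm F [ 6.7  0.4 -4.7]
est th 0.036 w -0.005 b 0.0348 s 1.077 cost 0.00 res [-0.0, 0.0, -0.0] (mrad)
plan a [-0.193 -0.193 -0.193 -0.194 -0.194 -0.195 -0.195 -0.196] pred th [0.036 0.035 0.035 0.035 0.035 0.035 0.035 0.035 0.035 0.035 0.035 0.035
 0.035] wmax 0.01
0.0 -0.0 0.0 0; -0.0 0.0 -0.0 0; -0.0 0.0 -0.0 0; -0.0 0.1 -0.0 0; -0.0 0.1 -0.0 0; -0.0 0.1 -0.0 0; -0.0 0.1 -0.0 0; -0.0 0.1 -0.0 0
```

{"method": "carry_out", "body": {"rows": "0 0 0 0; 0 0 0 0; 0 0 0 0; 0 0.1 0 0; 0 0.1 0 0; 0 0.1 0 0; 0 0.1 0 0; 0 0.1 0 0"}}

```text
t: 15.7
eef_pos: [0.4677, -0.0669, 0.2663]
tool_rot: [0.0, 0.995, 0.098, 0.002]
contact_force: [7.2, 0.1, -5.0]
gripper_width: 0.268
grasp_force: 40.0
```

```bash
python3 -c "
from go import *
go(.345,4,5,36)"
```

```text
t 15.70 th 0.036 q 0.828 a_meas -0.197 a_cmd -0.204 x -0.1307 z-err -0.5mm F [ 7.2  0.1 -5. ]
est th 0.037 w 0.003 b 0.0349 s 1.077 cost 0.00 res [0.0, -0.0, 0.0] (mrad)
plan a [-0.177 -0.168 -0.166 -0.169 -0.175] pred th [0.037 0.04  0.049 0.065 0.086 0.11  0.136 0.164 0.192 0.221 0.248 0.274
 0.297 0.317 0.331 0.34  0.345 0.346 0.346] wmax 0.11
0.5 -2.6 0.5 0; 0.3 -1.3 0.2 0; 0.1 -0.3 0.0 0; -0.1 0.4 -0.1 0; -0.2 0.8 -0.1 0
```

{"method": "carry_out", "body": {"rows": "0.5 -2.6 0.5 0; 0.3 -1.3 0.2 0; 0.1 -0.3 0 0; -0.1 0.4 -0.1 0; -0.2 0.8 -0.1 0"}}

```text
t: 16.38
eef_pos: [0.4684, -0.0698, 0.2669]
tool_rot: [0.0, 0.995, 0.098, 0.002]
contact_force: [6.6, 0.9, -4.0]
gripper_width: 0.266
grasp_force: 40.0
```

```bash
python3 -c "
from go import *
go(.345,3.4,5,32)"
```

```text
t 16.38 th 0.055 q 0.817 a_meas -0.175 a_cmd -0.182 x -0.1306 z-err -0.5mm F [ 6.6  0.9 -4. ]
est th 0.058 w 0.063 b 0.0347 s 1.077 cost 0.00 res [-0.0, 0.0, -0.0] (mrad)
plan a [-0.184 -0.192 -0.2   -0.208 -0.216] pred th [0.058 0.076 0.098 0.122 0.149 0.177 0.206 0.234 0.26  0.285 0.306 0.323
 0.335 0.345 0.35  0.349 0.348] wmax 0.11
-0.2 1.2 -0.2 0; -0.2 1.1 -0.2 0; -0.2 1.1 -0.2 0; -0.2 1.1 -0.2 0; -0.2 1.1 -0.2 0
```

{"method": "carry_out", "body": {"rows": "-0.2 1.2 -0.2 0; -0.2 1.1 -0.2 0; -0.2 1.1 -0.2 0; -0.2 1.1 -0.2 0; -0.2 1.1 -0.2 0"}}

```text
t: 17.05
eef_pos: [0.4672, -0.0644, 0.2658]
tool_rot: [0.0, 0.995, 0.098, 0.001]
contact_force: [6.2, 0.3, -4.9]
gripper_width: 0.265
grasp_force: 40.0
```

```bash
python3 -c "
from go import *
go(.345,2.7,5,28)"
```

```text
t 17.05 th 0.111 q 0.764 a_meas -0.215 a_cmd -0.223 x -0.1307 z-err -0.5mm F [ 6.2  0.3 -4.9]
est th 0.116 w 0.103 b 0.0347 s 1.078 cost 0.00 res [0.0, -0.0, 0.0, -0.0] (mrad)
plan a [-0.228 -0.24  -0.25  -0.261 -0.271] pred th [0.116 0.143 0.171 0.2   0.228 0.255 0.28  0.302 0.32  0.334 0.342 0.345
 0.346 0.345 0.345] wmax 0.11
-0.3 1.7 -0.4 0; -0.3 1.5 -0.4 0; -0.3 1.4 -0.4 0; -0.3 1.4 -0.4 0; -0.3 1.3 -0.4 0
```

{"method": "carry_out", "body": {"rows": "-0.3 1.7 -0.4 0; -0.3 1.5 -0.4 0; -0.3 1.4 -0.4 0; -0.3 1.4 -0.4 0; -0.3 1.3 -0.4 0"}}

```text
t: 17.73
eef_pos: [0.4657, -0.0572, 0.2639]
tool_rot: [0.0, 0.995, 0.098, 0.001]
contact_force: [6.2, 0.1, -4.9]
gripper_width: 0.265
grasp_force: 40.1
```

```bash
python3 -c "
from go import *
go(.345,2.1,4,24)"
```

```text
t 17.73 th 0.190 q 0.687 a_meas -0.269 a_cmd -0.278 x -0.1308 z-err -0.6mm F [ 6.2  0.1 -4.9]
est th 0.199 w 0.127 b 0.0349 s 1.083 cost 0.01 res [0.0, -0.0, 0.0, -0.0] (mrad)
plan a [-0.294 -0.312 -0.325 -0.335] pred th [0.199 0.23  0.258 0.282 0.302 0.319 0.331 0.34  0.344 0.345 0.346 0.345
 0.345] wmax 0.13
-0.7 3.3 -1.0 0; -0.5 2.4 -0.8 0; -0.3 1.7 -0.6 0; -0.3 1.3 -0.5 0
```

{"method": "carry_out", "body": {"rows": "-0.7 3.3 -1.0 0; -0.5 2.4 -0.8 0; -0.3 1.7 -0.6 0; -0.3 1.3 -0.5 0"}}

```text
t: 18.27
eef_pos: [0.4639, -0.0486, 0.2611]
tool_rot: [0.0, 0.995, 0.098, 0.001]
contact_force: [5.7, -1.1, -3.5]
gripper_width: 0.271
grasp_force: 40.1
```

```bash
python3 -c "
from go import *
go(.345,1.7,4,20)"
```

```text
t 18.27 th 0.250 q 0.622 a_meas -0.336 a_cmd -0.344 x -0.1308 z-err -0.6mm F [ 5.7 -1.1 -3.5]
est th 0.254 w 0.087 b 0.0353 s 1.069 cost 0.04 res [-0.0, 0.0, -1.0, 0.0] (mrad)
plan a [-0.331 -0.332 -0.337 -0.344] pred th [0.254 0.275 0.294 0.311 0.326 0.336 0.343 0.345 0.346 0.345 0.345] wmax 0.09
0.1 -0.5 0.2 0; -0.0 0.1 -0.0 0; -0.1 0.6 -0.2 0; -0.2 0.9 -0.3 0
```

{"method": "carry_out", "body": {"rows": "0.1 -0.5 0.2 0; 0 0.1 0 0; -0.1 0.6 -0.2 0; -0.2 0.9 -0.3 0"}}

```text
t: 18.82
eef_pos: [0.4638, -0.0476, 0.2608]
tool_rot: [0.0, 0.995, 0.098, 0.001]
contact_force: [6.4, -0.9, -3.4]
gripper_width: 0.262
grasp_force: 40.1
```

```bash
python3 -c "
from go import *
go(.35,1.2,4,16)"
```

```text
t 18.82 th 0.289 q 0.579 a_meas -0.343 a_cmd -0.352 x -0.1308 z-err -0.6mm F [ 6.4 -0.9 -3.4]
est th 0.293 w 0.063 b 0.0358 s 1.056 cost 0.06 res [-0.0, 0.0, -0.0, -0.0, 0.0] (mrad)
plan a [-0.341 -0.344 -0.349 -0.356] pred th [0.293 0.308 0.323 0.337 0.349 0.35  0.35  0.35  0.35 ] wmax 0.06
0.0 -0.2 0.1 0; -0.1 0.4 -0.1 0; -0.1 0.7 -0.3 0; -0.2 0.9 -0.3 0
```

{"method": "carry_out", "body": {"rows": "0 -0.2 0.1 0; -0.1 0.4 -0.1 0; -0.1 0.7 -0.3 0; -0.2 0.9 -0.3 0"}}

```text
t: 19.38
eef_pos: [0.4634, -0.0459, 0.2601]
tool_rot: [0.0, 0.995, 0.098, 0.001]
contact_force: [7.0, -1.7, -4.5]
gripper_width: 0.264
grasp_force: 40.1
```

```bash
python3 -c "
from go import *
go(.352,.8,3,16)"
```

```text
t 19.38 th 0.321 q 0.539 a_meas -0.356 a_cmd -0.366 x -0.1308 z-err -0.6mm F [ 7.  -1.7 -4.5]
est th 0.324 w 0.055 b 0.0354 s 1.059 cost 0.08 res [-0.0, 0.0, -0.0, -0.0, 0.0] (mrad)
plan a [-0.362 -0.367 -0.369] pred th [0.324 0.337 0.348 0.35  0.35  0.35  0.35  0.35  0.35 ] wmax 0.05
-0.2 0.8 -0.3 0; -0.1 0.5 -0.2 0; -0.1 0.3 -0.1 0
```

{"method": "carry_out", "body": {"rows": "-0.2 0.8 -0.3 0; -0.1 0.5 -0.2 0; -0.1 0.3 -0.1 0; 0 0 0 0"}}

```text
t: 19.92
eef_pos: [0.4631, -0.0444, 0.2595]
tool_rot: [0.0, 0.995, 0.098, 0.002]
contact_force: [6.6, -0.2, -4.7]
gripper_width: 0.266
grasp_force: 40.0
```

```bash
python3 -c "
from go import *
look();st,b,s=estimate();L['b'],L['s']=b,s;save()"
```

```text
t 19.93 th 0.330 q 0.525 a_meas -0.368 a_cmd -0.378 x -0.1308 z-err -0.6mm F [ 6.6 -0.2 -4.7]
est th 0.331 w 0.007 b 0.0374 s 1.024 cost 0.87 res [-1.0, 2.0, 1.0, -4.0, 1.0] (mrad)
```

{"method": "carry_out", "body": {"rows": "0.5 -2.6 1 0; 0.5 -2.6 1 0; 0 0 0 0"}}

```text
t: 20.35
eef_pos: [0.4642, -0.0498, 0.2615]
tool_rot: [0.0, 0.995, 0.098, 0.002]
contact_force: [7.7, -1.0, -5.7]
gripper_width: 0.268
grasp_force: 40.0
```

```bash
python3 -c "
from go import *
L['cmd']=-.338
look();save()"
```

```text
t 20.35 th 0.329 q 0.528 a_meas -0.326 a_cmd -0.338 x -0.1308 z-err -0.6mm F [ 7.7 -1.  -5.7]
```

{"method": "carry_out", "body": {"rows": "0.6 -3.1 1 0; 0.6 -3.1 1 0; 0 0 0 0"}}

```text
t: 20.78
eef_pos: [0.4655, -0.0559, 0.2635]
tool_rot: [0.0, 0.995, 0.098, 0.002]
contact_force: [8.0, -0.6, -5.4]
gripper_width: 0.266
grasp_force: 40.0
```

```bash
python3 -c "
from go import *
L['cmd']=-.29
look();save()"
```

```text
t 20.77 th 0.332 q 0.533 a_meas -0.280 a_cmd -0.290 x -0.1307 z-err -0.5mm F [ 8.  -0.6 -5.4]
```

```bash
python3 -c "
from go import *
emit(np.linspace(-.29,.33,11)[1:],L['knots'][-1][0]);save()"
```

```text
1.7 -8.2 2.2 0; 1.7 -8.3 1.7 0; 1.7 -8.4 1.2 0; 1.7 -8.5 0.6 0; 1.7 -8.5 0.1 0; 1.7 -8.5 -0.4 0; 1.7 -8.5 -1.0 0; 1.7 -8.4 -1.5 0; 1.7 -8.3 -2.0 0; 1.6 -8.1 -2.6 0
```

{"method": "carry_out", "body": {"rows": "1.7 -8.2 2.2 0; 1.7 -8.3 1.7 0; 1.7 -8.4 1.2 0; 1.7 -8.5 0.6 0; 1.7 -8.5 0.1 0; 1.7 -8.5 -0.4 0; 1.7 -8.5 -1.0 0; 1.7 -8.4 -1.5 0; 1.7 -8.3 -2.0 0; 1.6 -8.1 -2.6 0"}}

```text
t: 22.08
eef_pos: [0.4826, -0.138, 0.2618]
tool_rot: [-0.0, 0.995, 0.099, 0.002]
contact_force: [7.6, 3.3, -5.9]
gripper_width: 0.267
grasp_force: 40.0
```

{"method": "carry_out", "body": {"rows": "0 0 0 0;0 0 0 0;0 0 0 0;0 0 0 0;0 0 0 0;0 0 0 0", "claw": 85}}

```text
t: 22.82
eef_pos: [0.4806, -0.138, 0.2615]
tool_rot: [0.0, 0.995, 0.099, 0.0]
contact_force: [0.5, -0.9, 0.2]
gripper_width: 0.996
grasp_force: 0.0
```

Run:
```python
from go import *
look()
c=read_camera('scene');cv2.imwrite('pics/s5.png',cv2.resize(c['img'][120:260,225:375],None,fx=4,fy=4,interpolation=cv2.INTER_CUBIC))
```

```text
t 22.82 th 0.335 q 0.569 a_meas 0.326 a_cmd 0.330 x -0.1321 z-err -0.6mm F [ 0.5 -0.9  0.2]
```

View pics/s5.png

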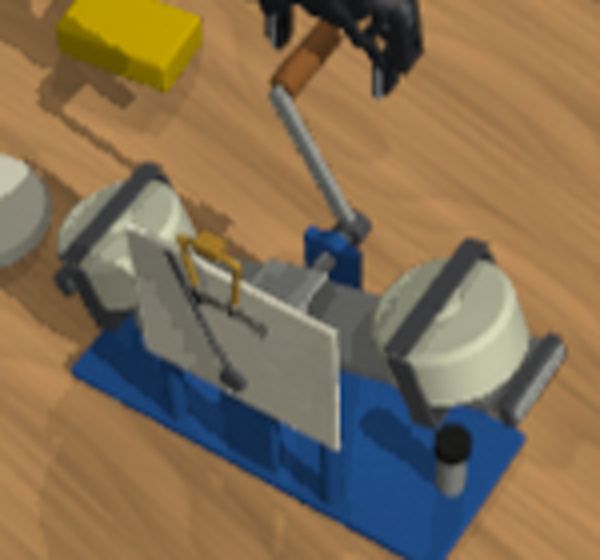

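The rocker's right end is down, with the needle past the gate to the right side (around (170,255) in the crop). The handle stands free between the open fingers, so I'll lift clear.

{"method": "carry_out", "body": {"rows": "0 0 15 0;0 0 20 0;0 0 25 0;0 0 30 0;0 0 30 0;-10 -30 10 0;-10 -50 0 0;-10 -50 0 0;0 -30 0 0;0 0 0 0"}}

```text
t: 24.18
eef_pos: [0.4498, -0.3007, 0.3922]
tool_rot: [0.0, 0.995, 0.096, 0.0]
contact_force: [0.5, 0.1, 0.1]
gripper_width: 0.995
grasp_force: 0.0
```

Run:
```python
from go import *
look(); 
c=read_camera('scene');cv2.imwrite('pics/s6.png',cv2.resize(c['img'][60:260,180:480],None,fx=2.5,fy=2.5))
```

```text
t 24.18 th 0.336 q 0.574 a_meas nan a_cmd 0.330 x -0.1943 z-err nanmm F [0.5 0.1 0.1]tr.py:24: RuntimeWarning: invalid value encountered in arcsin
  return np.arcsin(-y/.14),x,y,e[2]
```

View pics/s6.png

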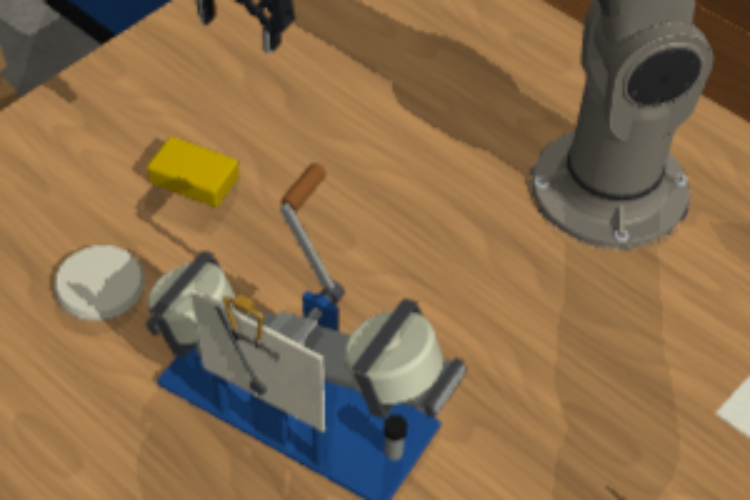

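The rocker rests on its right stop, the handle is free at about (305,185), and the gripper is clear at about (245,20). The sponge, disc and gate are where they were.

```bash
python3 -c "
from station import *
print(hand_in())"
```

```text
the job is handed in; nothing more can be done
None
```

The job is handed in: I held the needle in the gate for about 7.4 s, eased the rocker onto its right stop at about 0.05 rad/s, released the handle and moved the arm clear by about 24 s; the final picture shows the gate, sponge and disc undisturbed, and I got no verdict back.

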